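# Reverse the row of polishing tins into the other tray

## Task

We are moving to the other side of the vice: move the three tins of polishing paste from the wooden tray into the teal tray, one standing in each compartment, in reverse order, so that the tin now at the left end of the row stands at the right end, the middle one stays in the middle and the right one goes to the left. The oil can's spout hangs over the row, so put the can aside on the bench while you work, and at the end it must stand upright on its cork mat again. Never let a tin or the can tip over.

Things in the scene. Friction and masses are not known exactly. Their poses are not given: they have to be found in the camera images.
- tin_red: Round aluminium tin of polishing paste with a red lid and a red ring round its side, 44 mm diameter, 70 mm tall, smooth straight sides all the way up, 0.13 to 0.25 kg; loose. Origin at the centre of its underside, z up its axis; its yaw means nothing. At the start it stands in one compartment of the wooden tray.
- tin_yellow: Round aluminium tin of polishing paste with a yellow lid and a yellow ring round its side, 44 mm diameter, 70 mm tall, smooth straight sides all the way up, 0.13 to 0.25 kg; loose. Origin at the centre of its underside, z up its axis; its yaw means nothing. At the start it stands in one compartment of the wooden tray.
- tin_blue: Round aluminium tin of polishing paste with a blue lid and a blue ring round its side, 44 mm diameter, 70 mm tall, smooth straight sides all the way up, 0.13 to 0.25 kg; loose. Origin at the centre of its underside, z up its axis; its yaw means nothing. At the start it stands in one compartment of the wooden tray.
- oil_can: Loose green oil can, 0.2 to 0.4 kg: body 52 mm diameter, 115 mm tall, brass cap on top (to 125 mm). An 8 mm thick brass spout leaves its side along its own +x at 45 mm height and rises to a tip 98 mm from the axis, 122 mm high. Origin: centre of underside, z up. Starts on the cork mat, spout over the row of tins; grip the body across the spout's plane.
- cork_mat: Round cork mat, the oil can's place: 84 mm diameter, 4 mm thick, fixed to the bench on the robot's side of the wooden tray. Origin at the centre of its underside. Bench free for the can meanwhile: the middle, x 0.42 to 0.60 m, y -0.05 to 0.05 m from the robot's base, is clear at every start.
- wood_tray: Pale wooden tray, the one the tins stand in at the start: fixed, 82 mm (x) by 234 mm (y), with three compartments in a row along y: centres at y = +76, 0 and -76 mm from the origin, x = 0, each 70 by 70 mm inside. Floor 5 mm thick, walls 6 mm thick, wall tops 23 mm above the bench. Origin at the centre of its underside; its own y points roughly to the robot's left (yaw within 0.2 rad). It may be on either side of the bench.
- teal_tray: Teal (blue-green) tray, empty at the start, the one to fill: fixed, 82 mm (x) by 234 mm (y), with three compartments in a row along y: centres at y = +76, 0 and -76 mm from the origin, x = 0, each 70 by 70 mm inside. Floor 5 mm thick, walls 6 mm thick, wall tops 23 mm above the bench. Origin at the centre of its underside; its own y points roughly to the robot's left (yaw within 0.2 rad). It may be on either side of the bench.
- tag_red: Small red label block, 18 by 46 by 12 mm tall, fixed to the bench against the far long side of the wooden tray, 54 mm from the tray's middle line, behind the compartment in which the red tin starts; it stays there as a reminder of the order. Origin at the centre of its underside, axes parallel to the tray's.
- tag_yellow: Small yellow label block, 18 by 46 by 12 mm tall, fixed to the bench against the far long side of the wooden tray, 54 mm from the tray's middle line, behind the compartment in which the yellow tin starts; it stays there as a reminder of the order. Origin at the centre of its underside, axes parallel to the tray's.
- tag_blue: Small blue label block, 18 by 46 by 12 mm tall, fixed to the bench against the far long side of the wooden tray, 54 mm from the tray's middle line, behind the compartment in which the blue tin starts; it stays there as a reminder of the order. Origin at the centre of its underside, axes parallel to the tray's.
Mind the look-alikes: they are no part of the job. Of the things shaped like the cork_mat, the cork one is meant. What is shaped like the tin_blue but black is not meant.

How it is judged:
By the outcome, as a careful person would: the job done as asked, in the order asked, and still so for the second after the job is handed in, with the robot touching nothing.
It also fails if it takes over 128 s, if anything falls off the work surface, if the arm or the gripper's body presses on something with over 40 N, if the wrist force passes 120 N, or if a joint passes its speed limit or range.

## Robot

A 6-joint arm with a two-finger parallel gripper is mounted at the origin on the work surface. World frame = base frame: x ahead of the robot, y to its left, z up, the work surface at z = 0. Lengths are in m, angles in rad, forces in N, time in s.
With the tool pointing down it reaches from about 0.3 to 0.875 m from the base axis. Payload 6.4 kg.
Tool frame: the origin (TCP) lies midway between the tips of the shut fingers; the grasp point (between the pads) lies 19 mm behind it; z points along the fingers, y is the line along which they close (so a half turn about z gives the same grasp; the last joint's range is limited). The gripper opens to 85 mm and grips with 20 to 120 N. Pads are 22 mm wide; open, the fingers measure 114 mm over their backs; the gripper's body (76 mm by 85 mm) begins 54 mm behind the grasp point. The pads swing forward as they close: fully open they stand 13 mm farther back than shut.
Start: joints at [-1.366, 0.181, 1.607, -0, 1.354, -0.206], TCP at [0.23, -0.527, 0.231] pointing down, gripper open.
Joint ranges: [-2.99, 2.99], [-0.89, 2.07], [0.3, 2.58], [-1.14, 4.28], [0, 2.63], [-3.12, 3.12]. Speed limits (rad/s): [2.57, 2.57, 3.01, 3.14, 3.14, 3.14].

## Interface

Orientations are given as a unit quaternion [w, x, y, z].
In Python, from workcell import * gives the robot as it stands. Calls block until the motion is done:
- goto(position, orientation): joint-space move of the TCP to a pose.
- movel(position, speed=0.15, rot=None, contact_N=None): straight line of the TCP; rot=None keeps the orientation; speed is the mean speed in m/s. With contact_N (N) it stops when the force on the tool has changed by that much, and returns True; else False.
- move_j(angles): joint-space move.
- grip(opening, grip_force=None): opening from 0.0 (shut) to 1.0 (fully open); grip_force is the grip in N (None keeps the last); returns when the fingers have stopped.
- hold(seconds).
- solve_ik(position, orientation): joint angles nearest the present ones, or None.
- capture(name): name is "scene" or "top" or "wrist"; returns the picture (384x512x3 uint8, blue, green, red); there is no depth.
- camera_info(name): a dict with "intrinsics" (3x3 intrinsics, pixels), "k1" (the pictures are not rectified: a ray, as slopes to the right and down, at radius r is drawn at 1 + k1 r^2 times it, then the intrinsics apply), "rvec" (rotation vector, rad) and "tvec" (3), from world to camera coordinates, as OpenCV has them. Camera axes: x right, y down, z forward; pixel columns grow to the right and rows downward; lengths in m; the calibration is good to about 2 mm. A picture is of the moment at which its call begins: read the wrist's pose just before it. camera_info takes no time and is no camera call; for the wrist camera it gives the pose at the moment of the call.
A pose or a line that the arm cannot do raises PlanningError and nothing moves.
- job_done(): hands the job in; it is judged then, once.
Readings, each from a call of its own:
- current_clock(): time.
- current_joint_positions(): joint angles.
- current_dq(): joint speeds.
- current_effort(): joint torques, N m.
- current_ee_pos(): TCP position.
- current_tcp_rot(): TCP orientation.
- current_wrist_force(): force on the tool from outside, world axes, zero at the start.
- current_wrist_torque(): the same for the moment, N m.
- current_opening(): opening from 0.0 (shut) to 1.0 (fully open).
- current_gripper_force(): force on a finger pad.
Only numpy, scipy, OpenCV 4.12 (cv2) and the standard library are available. Lean on these libraries where they do the work, as an engineer would, in place of code of your own. Each camera call takes 0.05 s, during which the arm holds its last target. There are 200 camera calls.

## Working session

There is one attempt and no reset: what is moved stays moved. The work goes in short steps, each a Python script; the robot and the scene stay as the last script left them, time stands still between calls to the robot, and variables do not carry over. Pictures are saved under pics/ and viewed, at most 14 in all, crops included, and the job is handed in when it is done.

```bash
ls; mkdir -p pics
python3 - <<'E'
from workcell import *
import cv2
for n in ["top","scene"]:
    im=capture(n); cv2.imwrite(f"pics/{n}0.png",im); i=camera_info(n)
    print(n,i)
print(current_tcp_rot())
E
```

```text
pics
top {'intrinsics': array([[469.52230871,   0.        , 256.27740186],
       [  0.        , 469.52230871, 188.32042578],
       [  0.        ,   0.        ,   1.        ]]), 'k1': -0.07033328201530763, 'rvec': array([ 2.1812757 , -2.15288562,  0.06784887]), 'tvec': array([0.00810641, 0.49781254, 1.07565982])}
scene {'intrinsics': array([[373.62647616,   0.        , 252.66767846],
       [  0.        , 373.62647616, 194.51884055],
       [  0.        ,   0.        ,   1.        ]]), 'k1': -0.08909704583418807, 'rvec': array([ 0.91797874,  2.68774574, -0.77877679]), 'tvec': array([ 0.38144462, -0.23096652,  1.05998974])}
[-7.97435570e-04  9.78979459e-01  2.03957305e-01 -3.17192668e-06]
```

View pics/top0.png

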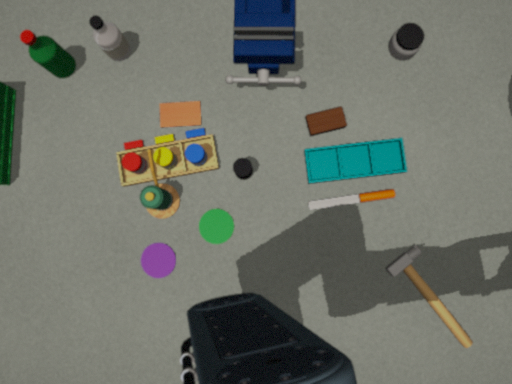

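View pics/scene0.png

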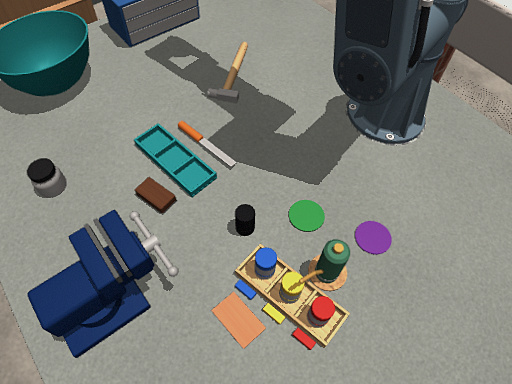

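The top view shows, at the left, the wooden tray with red (133,163), yellow (163,156) and blue (196,154), and the can at (152,197) with its spout over yellow. The teal tray is at the right (355,160) and the black decoy tin at (243,168). The scene view agrees, with the cork mat under the can.

```bash
cat > h.py <<'E'
import numpy as np, cv2
from workcell import *
def rays(info,px):
    px=np.asarray(px,float).reshape(-1,2); K=info["intrinsics"]
    d=np.c_[cv2.undistortPoints(px.reshape(-1,1,2),K,np.array([info["k1"],0,0,0.])).reshape(-1,2),np.ones(len(px))]
    R=cv2.Rodrigues(np.asarray(info["rvec"]))[0]
    return -R.T@info["tvec"], d@R
def plane(info,px,z):
    c,d=rays(info,px); return (c+d*((z-c[2])/d[:,2])[:,None])
HS={"red":((0,8),(172,180)),"yellow":((24,34),),"blue":((105,118),),"teal":((84,96),),"cork":((10,20),),"green":((50,80),)}
def blobs(im,col,smin=120,vmin=60,amin=40):
    hsv=cv2.cvtColor(im,cv2.COLOR_BGR2HSV); m=0
    for a,b in HS[col]: m=m|cv2.inRange(hsv,(a,smin,vmin),(b,255,255))
    cs=cv2.findContours(m,cv2.RETR_EXTERNAL,cv2.CHAIN_APPROX_NONE)[0]
    return sorted([c for c in cs if cv2.contourArea(c)>amin],key=cv2.contourArea,reverse=True)
E
python3 - <<'E'
from h import *
np.set_printoptions(precision=4,suppress=True)
im=capture("top"); I=camera_info("top"); print(rays(I,[[0,0]])[0])
for col in ["red","yellow","blue"]:
    for c in blobs(im,col,150)[:6]:
        w=plane(I,c.reshape(-1,2),.075); (x,y),r=cv2.minEnclosingCircle(w[:,:2].astype(np.float32))
        tag=plane(I,cv2.minAreaRect(c)[0],.012)
        print(col,cv2.contourArea(c),c.reshape(-1,2).mean(0),"lid",x,y,r,"tag",tag[0])
for c in blobs(im,"teal",120)[:2]:
    for z in (0,.023):
        w=plane(I,c.reshape(-1,2),z)[:,:2]; r=cv2.minAreaRect(w.astype(np.float32)); print("teal",z,r)
for c in blobs(im,"green",80,30)[:8]:
    print("green",cv2.contourArea(c),c.reshape(-1,2).mean(0),plane(I,c.reshape(-1,2).mean(0),.119)[0])
cv2.imwrite("pics/crop1.png",cv2.resize(im[115:235,100:260],None,fx=5,fy=5,interpolation=cv2.INTER_CUBIC))
E
```

```text
[ 0.4046 -0.0106  1.114 ]
red 282.0 [131.4464 161.4643] lid 0.5497928261756897 0.29671353101730347 0.02397185191512108 tag [0.5593 0.3146 0.012 ]
red 136.0 [27.     36.8158] lid 0.846722424030304 0.5628026127815247 0.01876254379749298 tag [0.8749 0.5974 0.012 ]
red 100.0 [133.4773 144.3182] lid 0.5909664034843445 0.29378437995910645 0.021208446472883224 tag [0.6009 0.3117 0.012 ]
yellow 290.5 [162.6364 156.1273] lid 0.563418984413147 0.22538763284683228 0.023515136912465096 tag [0.5728 0.2393 0.012 ]
yellow 115.0 [164.0217 138.6304] lid 0.6046872735023499 0.22358915209770203 0.02159397304058075 tag [0.6152 0.2374 0.012 ]
blue 1359.5 [266.672   12.2857] lid 0.9014439582824707 0.0015618354082107544 0.07473767548799515 tag [0.9312 0.0007 0.012 ]
blue 865.5 [262.8741  47.5944] lid 0.8143500089645386 0.0017742404015734792 0.06878620386123657 tag [0.8426 0.0021 0.012 ]
blue 245.5 [194.6471 153.2549] lid 0.5700446963310242 0.15326449275016785 0.021885771304368973 tag [0.5807 0.1627 0.012 ]
blue 92.0 [195.     132.5952] lid 0.6177864074707031 0.15343427658081055 0.020737674087285995 tag [0.6303 0.1633 0.012 ]
blue 86.5 [263.254   65.4603] lid 0.7747009992599487 0.0008504539728164673 0.0333748497068882 tag [0.7984 0.0016 0.012 ]
teal 0 ((0.5703967809677124, -0.22052979469299316), (0.08308199048042297, 0.23800446093082428), 7.374233245849609)
teal 0.023 ((0.566974401473999, -0.21619638800621033), (0.08136673271656036, 0.23309071362018585), 7.3742265701293945)
green 1174.0 [  5.8073 133.1055] [0.6058 0.5714 0.119 ]
green 1111.0 [51.7155 56.3534] [0.7814 0.4763 0.119 ]
green 929.0 [216.     225.7143] [0.4088 0.0966 0.119 ]
green 484.5 [154.8533 197.7067] [0.4665 0.2293 0.119 ]
```

View pics/crop1.png

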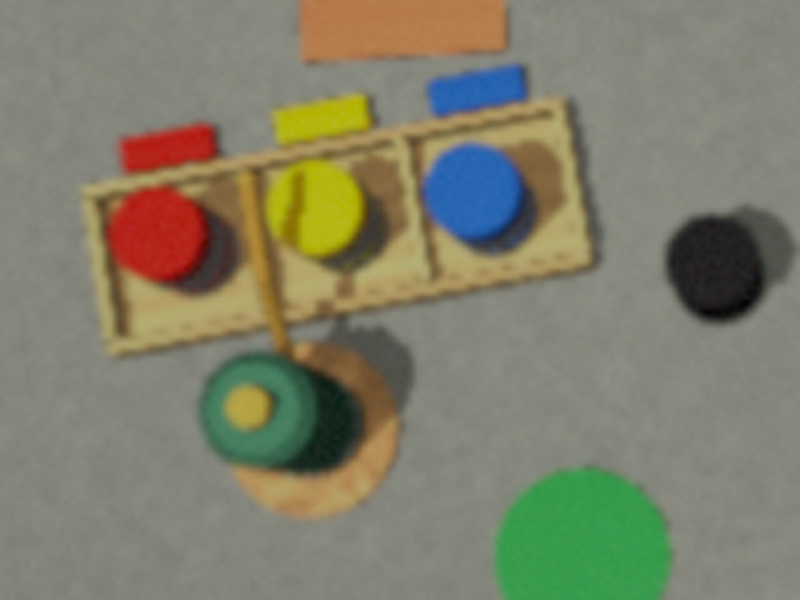

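The crop shows the can's cap at top-image pixel (149.2,196.0) and the spout tip at (149.2,149.6). The tags are spaced 75.6 mm, against 76 mm given. They put the wooden tray at (0.562,0.227) with yaw 0.196, and the teal tray measures 81×233 mm, as it should. Now I'll set the can aside.

```bash
cat >> h.py <<'E'
np.set_printoptions(precision=4,suppress=True)
def quat(yaw):  # tool down, closing line (tool y) at angle yaw (mod pi)
    a=(yaw+np.pi/2)/2; return np.array([0,np.cos(a),np.sin(a),0])
def best(pos,yaw):
    c=[(abs(j[5]),quat(y)) for y in (yaw,yaw+np.pi,yaw-np.pi) for j in [solve_ik(pos,quat(y))] if j is not None]
    return min(c,key=lambda t:t[0])[1]
def pick(xy,z,yaw,op,force,lift=.2):
    p=[*xy,lift]; q=best(p,yaw); grip(op)
    goto(p,q); movel([*xy,z],speed=.15); grip(0,force)
    print("gripped",current_opening(),current_gripper_force(),current_ee_pos())
    movel([*xy,lift],speed=.12); print("lifted",current_opening(),current_gripper_force())
    return q
def place(xy,z,yaw,op,lift=.2):
    p=[*xy,lift]; movel(p,speed=.22,rot=best(p,yaw)); movel([*xy,z+.012],speed=.15)
    hold(.15); t=movel([*xy,z-.004],speed=.02,contact_N=4); print("contact",t,current_ee_pos(),current_clock())
    grip(op); movel(p,speed=.2)
E
python3 - <<'E'
from h import *
I=camera_info("top")
cap=plane(I,[149.2,196.0],.129)[0]; body=plane(I,[151.2,196.6],.119)[0]; tip=plane(I,[149.2,149.6],.127)[0]
d=(tip-cap)[:2]; sy=np.arctan2(d[1],d[0]); print(cap,body,tip,np.hypot(*d),sy, plane(I,[243,166],.07))
xy=(cap[:2]+body[:2])/2
for X in [(xy,.071),((.45,-.03),.067)]:
    print(solve_ik([*X[0],X[1]],best([*X[0],X[1]],sy+np.pi/2)))
pick(xy,.071,sy+np.pi/2,1.0,60,lift=.23)
print(current_wrist_force())
im=capture("top"); cv2.imwrite("pics/top1.png",im)
E
```

```text
[0.4694 0.2391 0.129 ] [0.4688 0.2373 0.119 ] [0.5692 0.2431 0.127 ] 0.09992808175972767 0.03973235354039411 [[0.5434 0.044  0.07  ]]
[ 0.244   0.2803  1.8475 -0.      1.0137 -1.3665]
[-0.3308  0.1363  2.036  -0.      0.9693  1.2002]
gripped 0.5953193445005598 62.290041502565145 [0.4697 0.2382 0.072 ]
lifted 0.5939333458982424 62.867657616734505
[ 0.1014 -0.0504 -4.1923]
```

View pics/top1.png

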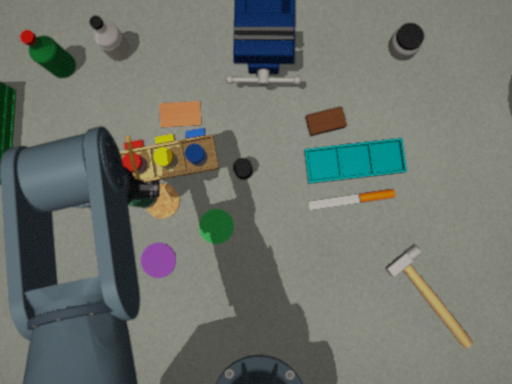

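The picture shows the can lifted clear of the tins, with the cork mat visible at (162,201). Next I'll put the can on the free bench, keeping its orientation, and measure the mat.

```bash
sed -i 's/c=\[(abs(j\[5\])/j6=current_joint_positions()[5]; c=[(abs(j[5]-j6)+9*(abs(j[5])>2.8)/' h.py
python3 - <<'E'
from h import *
q=current_tcp_rot(); print(solve_ik([.45,-.03,.068],q))
movel([.45,-.03,.23],speed=.22); movel([.45,-.03,.078],speed=.15); hold(.15)
print(movel([.45,-.03,.06],speed=.02,contact_N=4),current_ee_pos())
grip(1.0); movel([.45,-.03,.23],speed=.2); print(current_clock(),current_tcp_rot())
im=capture("top"); I=camera_info("top"); cv2.imwrite("pics/top2.png",im)
for c in blobs(im,"cork",70,60,150):
    w=plane(I,c.reshape(-1,2),.004); (x,y),r=cv2.minEnclosingCircle(w[:,:2].astype(np.float32)); print("cork?",c.reshape(-1,2).mean(0),x,y,r,w.mean(0))
for col in ["red","yellow","blue"]:
    for c in blobs(im,col,150)[:4]: print(col,cv2.contourArea(c),plane(I,cv2.minEnclosingCircle(c)[0],.075)[0])
E
```

```text
[-0.3301  0.1355  2.0343 -0.0012  0.9733 -1.9399]
True [ 0.45   -0.0301  0.068 ]
11.0167 [-0.0021 -0.0199  0.9998  0.0007]
cork? [179.808 113.728] 0.6790245771408081 0.20276285707950592 0.057116299867630005 [0.6784 0.203  0.004 ]
cork? [161.83 200.5 ] 0.46757104992866516 0.24048346281051636 0.043031126260757446 [0.4673 0.24   0.004 ]
cork? [325.4037 120.367 ] 0.6635846495628357 -0.15034767985343933 0.05034613609313965 [ 0.6651 -0.1488  0.004 ]
cork? [376.8072 195.2289] 0.4870801270008087 -0.2713584005832672 0.04344232380390167 [ 0.4862 -0.2707  0.004 ]
cork? [435.0366 308.75  ] 0.2244187891483307 -0.4095803499221802 0.11725542694330215 [ 0.2216 -0.4071  0.004 ]
cork? [441.006  303.8443] 0.23141750693321228 -0.4191104769706726 0.11733093857765198 [ 0.233  -0.4213  0.004 ]
cork? [133.3835 160.6893] 0.5545111894607544 0.3044537305831909 0.05079977959394455 [0.5625 0.3124 0.004 ]
red 281.0 [0.5504 0.2966 0.075 ]
red 135.5 [0.8468 0.5625 0.075 ]
red 101.0 [0.5913 0.2938 0.075 ]
yellow 297.5 [0.5633 0.2259 0.075 ]
yellow 117.0 [0.6024 0.2226 0.075 ]
blue 1342.0 [0.9017 0.001  0.075 ]
blue 846.0 [0.8139 0.0013 0.075 ]
blue 246.5 [0.5699 0.1533 0.075 ]
blue 92.0 [0.6178 0.1534 0.075 ]
```

View pics/top2.png

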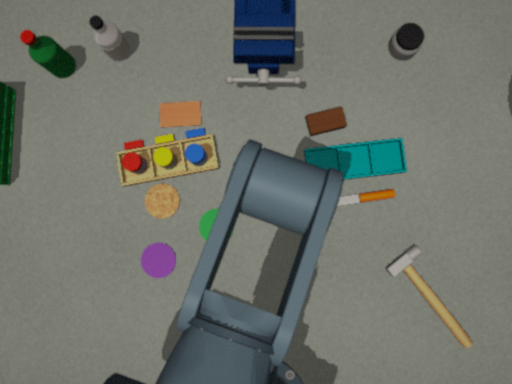

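The can now stands on the bench and the cork mat is fully visible at (162,201), at world (0.4675,0.2403) with r 43 mm. Now the tins, starting with blue.

```bash
cat >> h.py <<'E'
WY,TY=.1956,.1287; T=np.array([.5675,-.217])
slot=lambda k:T+.076*k*np.array([-np.sin(TY),np.cos(TY)])
E
python3 - <<'E'
from h import *
pick((.5705,.1538),.035,WY,.85,45); place(slot(1),.035,TY,.85)
movel([.42,-.10,.25],speed=.3) if 0 else None
im=capture("wrist"); cv2.imwrite("pics/w1.png",im); print(current_clock())
E
```

```text
gripped 0.497412506919137 45.89141299948096 [0.5713 0.1539 0.0361]
lifted 0.4980432664835782 45.74630758725107
contact True [ 0.5577 -0.1416  0.0361] 19.4833
20.9083
```

View pics/w1.png

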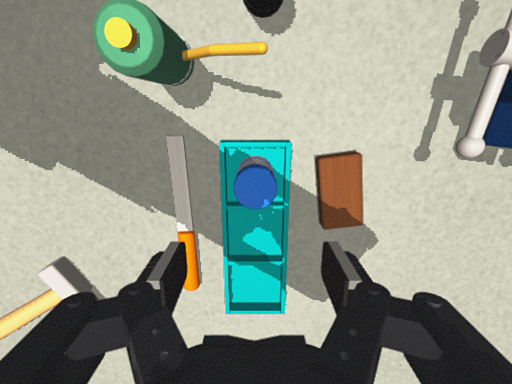

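The wrist view shows blue standing in the left compartment (base near (257,168), lid at (255,186)) and the can upright at (125,35). On to yellow and red.

Run:
```python
from h import *
pick((.5638,.2262),.035,WY,.85,45); place(slot(0),.035,TY,.85)
pick((.551,.2975),.035,WY,.85,45); place(slot(-1),.035,TY,.85)
im=capture("wrist"); I=camera_info("wrist"); cv2.imwrite("pics/w2.png",im); print(current_clock())
```

```text
gripped 0.5049181349954845 46.23658239841461 [0.5644 0.2263 0.0362]
lifted 0.4974358565704948 45.8598330616951
contact True [ 0.5674 -0.217   0.0362] 29.7083
gripped 0.5004122402103384 46.33302924223244 [0.5517 0.2978 0.0361]
lifted 0.5003493392555851 45.88725931243971
contact True [ 0.5772 -0.2924  0.0362] 41.0417
42.4667
```

View pics/w2.png

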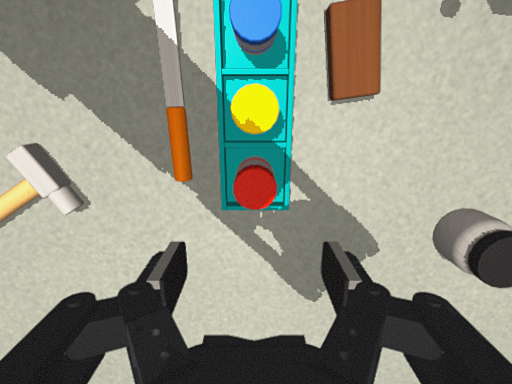

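Blue, yellow and red stand one per compartment, with blue at (255,15), yellow at (255,108) and red at (254,186). Now the can goes back to its mat.

Run:
```python
from h import *
pick((.45,-.03),.068,.0397+np.pi/2,1.0,60,lift=.23)
m=(.4675,.2400)
print(solve_ik([*m,.072],current_tcp_rot()))
movel([*m,.23],speed=.22); movel([*m,.084],speed=.15); hold(.15)
print(movel([*m,.062],speed=.02,contact_N=4),current_ee_pos())
grip(1.0); movel([*m,.23],speed=.2); movel([.40,0.,.28],speed=.25); hold(.3)
im=capture("top"); cv2.imwrite("pics/top3.png",im); print(current_clock())
```

```text
gripped 0.5973879694639073 62.13793125003576 [ 0.4506 -0.0302  0.069 ]
lifted 0.5935547949198028 62.821077927947044
[ 0.2476  0.2783  1.8477  0.0011  1.0171 -1.3635]
True [0.4674 0.24   0.073 ]
53.2417
```

View pics/top3.png

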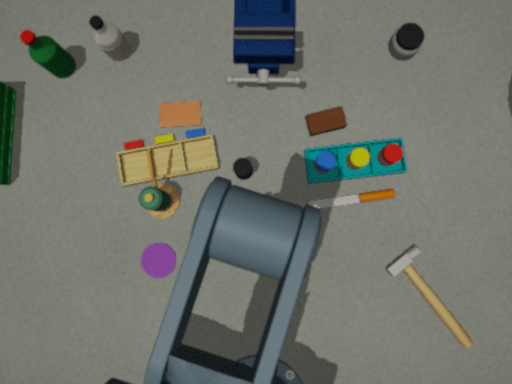

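The top view shows the can upright on its mat at (150,197), as at the start. Blue (327,161), yellow (360,157) and red (392,153) stand in the teal tray, and the arm is clear.

```bash
python3 -c "
from workcell import *
print(job_done())"
```

```text
the job is handed in; nothing more can be done
None
```

Job handed in at about 53 s on the robot's clock: the tins stand in the teal tray in reverse order (blue left, yellow middle, red right), and the oil can is upright on its cork mat.

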